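Load pipe clips into the feed chute, prongs up

TASK

Two pipe clips lie on their sides on the chute's wooden loading deck. Tip each one onto its flat base, prongs up, and then send it down the metal channel, so that all three clips rest in the channel prongs up like the one already at the bottom. No clip may go into the channel on its side or upside down, and the white coupling in the back corner of the deck must stay where it stands.

Things in the scene. Friction and masses are not known exactly. Their poses are not given: they have to be found in the camera images.
- chute: Fixed loading chute: a level plywood deck on legs, top 125 mm above the table. Origin on the table; x across the deck, y away from the channel, z up. The deck spans x -170 to 170, y -120 to 185 mm, with rims 8 mm wide, 12 mm high inside its sides and back edge. The channel starts at y = -120 (the brink), mid x = 0. Place and yaw vary.
- mouth (a point): Middle of the channel's mouth: a point on the deck's top at the brink. Two upright guide plates, 8 mm thick and 20 mm high above the deck, lead to it like a funnel: in the chute's frame from about x = +-94, y = -78 mm to x = +-51, y = -120 mm.
- channel: Open sheet-steel channel fixed to the chute, sloping down 24 degrees from the brink: 92 mm wide inside, 240 long, walls 30 high, stop plate at the lower end. Slippery: a clip on its base slides down by itself at any yaw. Origin on its floor at the brink, mid width; x across, y up the slope (the stop is at y = -240 mm), z square to the floor.
- clip_a: Grey plastic U-shaped pipe clip, 30 to 65 g: flat base 60 x 32 x 12 mm, a 6 mm thick prong along each 32 mm end, 32 mm from underside to prong tips. Origin: centre of the base's underside; x axis out along the prongs (up when right way up), y along the 32 mm side, z along the 60 mm side. Starts on its side, x pointing within 25 degrees of the channel's way.
- clip_b: A clip like clip_a, same axes. Both start on the deck, 60 mm tall on the outer face of one prong (z axis upright, origin 30 mm above the deck), one either side of the mouth's middle line, which is which varies. This one's prongs point away from the channel within 25 degrees.
- clip_c: A clip like clip_a, same axes, already in the channel, prongs up, against the stop plate, its 60 mm side across the channel.
- coupling: White plastic pipe coupling, a tube 42 mm across and 36 mm high, standing loose on the deck in its back corner on the +x side of the chute; origin: centre of its underside. To be left alone.
There are look-alikes about, which are no part of the job. Leave any green, pink or red look-alike of the clip_a alone.

How it is judged:
By the outcome, as a careful person would: the job done as asked, in the order asked, and still so for the second after the job is handed in, with the robot touching nothing.
It also fails if it takes over 58 s, if anything falls off the work surface, if the arm or the gripper's body presses on something with over 40 N, if the wrist force passes 120 N, or if a joint passes its speed limit or range.

ROBOT

A 6-joint arm with a two-finger parallel gripper is mounted at the origin on the work surface. World frame = base frame: x ahead of the robot, y to its left, z up, the work surface at z = 0. Lengths are in m, angles in rad, forces in N, time in s.
With the tool pointing down it reaches from about 0.3 to 0.875 m from the base axis. Payload 6.4 kg.
Tool frame: the origin (TCP) lies at the very end of the fingers, on their centre line; the grasp point (between the pads) lies 19 mm behind it; z points along the fingers, y is the line along which they close (so a half turn about z gives the same grasp; the last joint's range is limited). The gripper opens to 85 mm and grips with 20 to 120 N. Pads are 22 mm wide; open, the fingers measure 114 mm over their backs; the gripper's body (76 mm by 85 mm) begins 54 mm behind the grasp point. The pads swing forward as they close: fully open they stand 13 mm farther back than shut.
Start: joints at [-1.418, 0.181, 1.607, -0, 1.354, -0.206], TCP at [0.202, -0.538, 0.231] pointing down, gripper open.
Joint ranges: [-2.99, 2.99], [-0.89, 2.07], [0.3, 2.58], [-1.14, 4.28], [0, 2.63], [-3.12, 3.12]. Speed limits (rad/s): [2.57, 2.57, 3.01, 3.14, 3.14, 3.14].

INTERFACE

Orientations are given as a unit quaternion [w, x, y, z].
In Python, from bench import * gives the robot as it stands. The module is installed in compiled form; this text tells all that it offers.
- The arm moves only by the tool arm_command, never from a script. Its arguments are lists of equal length, an entry for each row: "dp": the shift along the tool's x, y, z in units of 0.25 m (1.0 is 0.25 m), a list of three; "turn": the turn, a rotation vector about the tool's x, y, z in units of 30 degrees (1.0 is 30 degrees), a list of three; "jaw": the opening, from 0 (shut) to 1 (fully open). A call has 1 to 5 rows; each row is the pose to reach, as a shift and turn from the pose commanded when the call began, along the tool's axes at that moment; what a row does not reach only later rows make up. A row lasts 1/8 s, in which the tool goes at most 62.5 mm and 10.7 degrees, less where a joint would pass 70% of its speed; a pose out of reach is approached as far as the arm can. A call with a number of a shift or a turn outside -1 to 1 is refused whole. A call with a gripper value outside its range is refused whole. The fingers move at their own pace and stop on an object; the grip force is fixed at half the most. Time passes only in rows, so rows that repeat a pose let the fingers close. It gives the time, the measured TCP pose, the force, the opening and the grip force at its end, in the units of the state.
- get_obs(): the state, without advancing time (a new reading comes with each control period).
- camera(name): name is "scene" or "top"; returns the picture (480x640x3 uint8, blue, green, red); there is no depth.
- get_calibration(name): a dict with "camera_matrix" (3x3 intrinsics, pixels), "R" (3x3) and "t" (3): a world point X has camera coordinates R X + t. Camera axes: x right, y down, z forward; pixel columns grow to the right and rows downward; lengths in m; the calibration is good to about 2 mm. A picture is of the moment at which its call begins. get_calibration takes no time and is no camera call.
- hand_in(): hands the job in; it is judged then, once.
The state is a dict: "time_s": time; "q": joint angles; "dq": joint speeds; "joint_efforts": joint torques, N m; "eef_pos": TCP position; "eef_rot": TCP orientation; "wrist_force": force on the tool from outside, world axes, zero at the start; "torque": the same for the moment, N m; "opening": opening from 0.0 (shut) to 1.0 (fully open); "grasp_force": force on a finger pad.
Only numpy, scipy, OpenCV 4.12 (cv2) and the standard library are available. Lean on these libraries where they do the work, as an engineer would, in place of code of your own. Each camera call takes 0.05 s, during which the arm holds its last target. There are 200 camera calls.

## Working session

There is one attempt and no reset: what is moved stays moved. The work goes in short steps, Python scripts to look and compute and a tool call to move; the robot and the scene stay as the last step left them, time stands still between calls to the robot, and variables do not carry over. Pictures are saved under pics/ and viewed, at most 13 in all, crops included, and the job is handed in when it is done.

Besides the shell and the picture viewer there is one more tool, called after "Call:" as name(argument=value, ...) on one line, values as JSON. arm_command: Moves the arm, as the interface text tells. Its arguments: {"type":"object","properties":{"dp":{"type":"array"},"turn":{"type":"array"},"jaw":{"type":"array"}},"required":["dp","turn","jaw"]}

```bash
mkdir -p pics; python3 - <<'E'
from bench import *
import cv2
for n in("scene","top"):
    cv2.imwrite(f"pics/{n}0.png",camera(n)); c=get_calibration(n); print(n,c)
o=get_obs(); print(o)
E
```

```text
scene {'camera_matrix': array([[440.28484578,   0.        , 322.08208826],
       [  0.        , 440.28484578, 238.48626821],
       [  0.        ,   0.        ,   1.        ]]), 'R': array([[-0.59498477,  0.80371084, -0.00648159],
       [ 0.46510164,  0.33771406, -0.81830904],
       [-0.65549492, -0.48989601, -0.57474195]]), 't': array([ 0.25842625, -0.16372179,  1.15777893])}
top {'camera_matrix': array([[544.72524355,   0.        , 313.84651194],
       [  0.        , 544.72524355, 244.10264111],
       [  0.        ,   0.        ,   1.        ]]), 'R': array([[ 0.01882293, -0.99936988,  0.03009223],
       [-0.98862173, -0.02309619, -0.14863929],
       [ 0.14924065, -0.02695201, -0.98843352]]), 't': array([0.02041741, 0.51990603, 0.93738884])}
{'time_s': 0.1, 'q': array([-1.41831846e+00,  1.81444681e-01,  1.60787143e+00, -3.01047875e-05,
        1.35379920e+00, -2.06292118e-01]), 'dq': array([ 0.00059281, -0.00029132, -0.0032069 ,  0.00031221,  0.00075537,
       -0.00097336]), 'joint_efforts': array([ 5.23432391e-04, -4.45879090e+01, -3.52236986e+01, -3.97905369e-04,
        4.17303483e-03, -2.05685035e-05]), 'eef_pos': array([ 0.20183314, -0.53790262,  0.23050433]), 'eef_rot': array([-7.61451600e-04,  9.83952746e-01,  1.78427615e-01,  5.79117953e-06]), 'wrist_force': array([ 0.27985557, -0.68627722,  0.70613214]), 'torque': array([-0.01817217,  0.00823179,  0.00491265]), 'grasp_force': 0.0, 'opening': 0.9967250659985477}
```

View pics/top0.png

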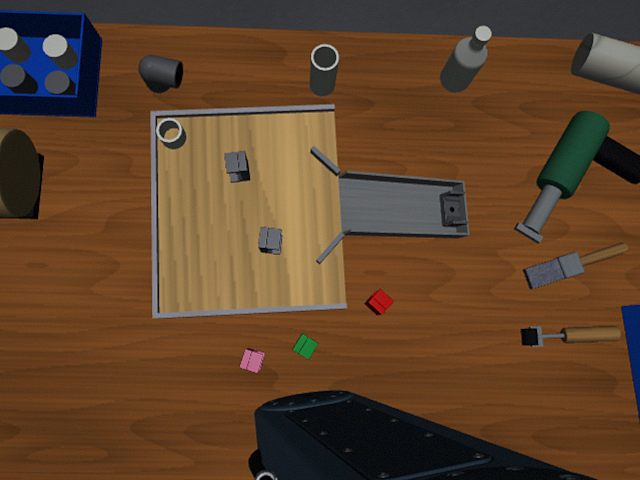

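View pics/scene0.png

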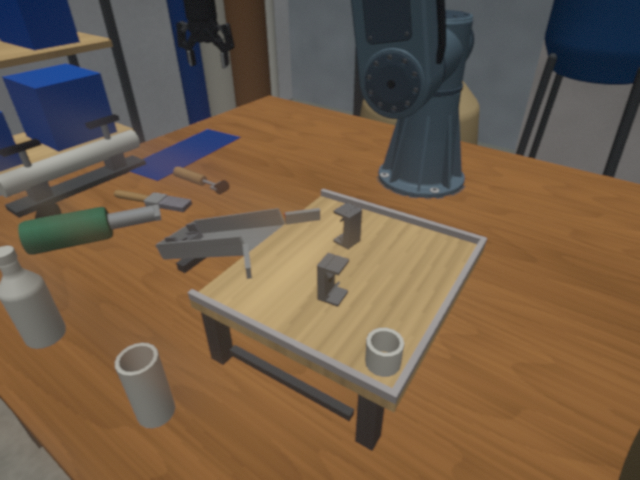

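The top view shows the chute, with the channel at (400,207) running toward -y. The grey clips are at (237,166) and (270,240), and clip_c is at (452,208). 

**Possible mix-ups:** red (379,301), green (305,346) and pink (252,361) look-alikes on the table, and clip_c. The dark elbow at (162,72) is no clip.

In the scene view, the near clip (330,280), which is top (237,166), has its base on the channel side, so it is clip_b. The one at (347,225), top (270,240), is clip_a. I'll check both in a close crop.

```bash
python3 - <<'E'
import cv2,numpy as np
t=cv2.imread("pics/top0.png"); s=cv2.imread("pics/scene0.png")
a=cv2.resize(t[140:265,210:365],None,fx=4,fy=4,interpolation=cv2.INTER_CUBIC)
b=cv2.resize(s[195:315,310:355+5],(0,0),fx=3,fy=4,interpolation=cv2.INTER_CUBIC)
h=max(a.shape[0],b.shape[0]); f=lambda i:cv2.copyMakeBorder(i,0,h-i.shape[0],0,0,cv2.BORDER_CONSTANT)
cv2.imwrite("pics/crop.png",np.hstack([f(a),f(b)]))
E
```

```text
(no output)
```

View pics/crop.png

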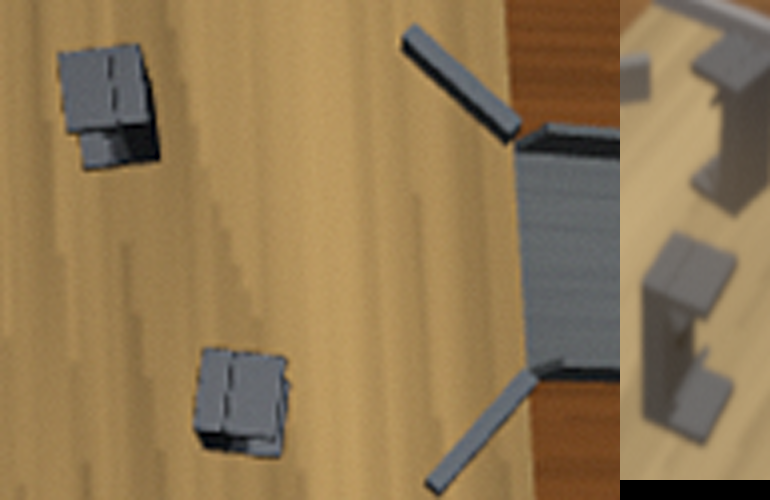

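The crop confirms it: clip_b (upper left) has its base on the right and its prongs away from the channel. clip_a (lower) has its base on the left and its prongs toward the channel. Top-face corners and brink can be read here.

```bash
cat > h.py <<'E'
import numpy as np,cv2
from bench import *
from scipy.spatial.transform import Rotation as Rn
def ray(n,px,z):
    c=get_calibration(n); R=c["R"]; C=-R.T@c["t"]
    d=(R.T@np.linalg.inv(c["camera_matrix"])@np.c_[np.atleast_2d(px),np.ones(len(np.atleast_2d(px)))].T).T
    return C+d*((z-C[2])/d[:,2])[:,None]
def crop2px(p): return np.array(p)/4+[210,140]-.375
E
python3 - <<'E'
from h import *
np.set_printoptions(precision=4,suppress=True)
B=ray("top",crop2px([(58,53),(137,43),(153,122),(69,133)]),.185)
A=ray("top",crop2px([(202,348),(289,356),(282,441),(195,433)]),.185)
for n,P in(("B",B),("A",A)):
    e=np.roll(P,-1,0)-P; print(n,P.mean(0),np.linalg.norm(e,axis=1),np.degrees(np.arctan2(e[:,1],e[:,0])))
# chute: outer corners, rim top z=.137; brink pts z=.125
back=ray("top",[(150,111),(153,318)],.137); print("back",back,np.linalg.norm(back[0]-back[1]))
br=ray("top",[(334,106),(346,307)],.137); print("brink rim",br,np.linalg.norm(br[0]-br[1]),np.linalg.norm(br-back,axis=1))
bb=ray("top",crop2px([(503,0),(516,160),(527,350),(534,500)]),.125); print(bb)
# guide plate ends near mouth / channel walls
w=ray("top",crop2px([(518,143),(533,372)]),.125); print("mouth",w,w.mean(0),np.linalg.norm(w[0]-w[1]))
print("scene pix check B top centre", )
c=get_calibration("scene")
for P in(A,B):
    q=c["camera_matrix"]@(c["R"]@P.mean(0)+c["t"]); print(q[:2]/q[2])
    print(np.linalg.norm(P.mean(0)[:2]))
E
```

```text
B [0.6237 0.1588 0.185 ] [0.0308 0.0323 0.0325 0.0323] [ -80.8297 -166.8477   99.3157    9.9763]
A [0.5047 0.1019 0.185 ] [0.0332 0.0328 0.033  0.0328] [-93.9519 176.9474  86.0105  -2.7076]
back [[0.7208 0.3094 0.137 ]
 [0.3819 0.2833 0.137 ]] 0.33995632951008364
brink rim [[ 0.7391  0.0047  0.137 ]
 [ 0.4049 -0.0188  0.137 ]] 0.3349765199428994 [0.3052 0.303 ]
[[ 0.6848  0.0009  0.125 ]
 [ 0.6157 -0.0054  0.125 ]
 [ 0.5355 -0.0109  0.125 ]
 [ 0.4737 -0.0145  0.125 ]]
mouth [[ 0.623  -0.0062  0.125 ]
 [ 0.5264 -0.0135  0.125 ]] [ 0.5747 -0.0098  0.125 ] 0.0968276977087764
scene pix check B top centre
[347.5795 208.33  ]
0.5149195577364144
[332.8393 260.775 ]
0.64356936175293
```

```bash
cat >> h.py <<'E'
np.set_printoptions(precision=3,suppress=True)
def pose(p,yaw,tilt=0):
    "yaw: world angle of tool x, deg, tool down; tilt: turn about tool y, deg"
    return np.array(p,float),Rn.from_euler("Z",yaw,degrees=True)*Rn.from_euler("X",180,degrees=True)*Rn.from_euler("Y",tilt,degrees=True)
def now():
    o=get_obs(); w=o["eef_rot"]; return o["eef_pos"],Rn.from_quat([w[1],w[2],w[3],w[0]])
def plan(*T,start=None):
    p,R=start or now()
    for P,Q in T:
        d=R.inv().apply(P-p)/.25; t=(R.inv()*Q).as_rotvec(degrees=True)/30
        print("dp",d,"turn",t,"rows %.1f"%max(np.linalg.norm(d)*4,np.linalg.norm(t)*30/10.7)); p,R=P,Q
    return p,R
E
python3 - <<'E'
from h import *
plan(pose([.30,-.33,.30],45),pose([.40,-.11,.30],70),pose([.505,.108,.25],86.6),pose([.505,.108,.147],86.6))
E
```

```text
dp [ 0.66  -0.641 -0.277] turn [-0.003 -0.001 -0.815] rows 3.8
dp [ 0.905 -0.339 -0.   ] turn [-0.     0.    -0.833] rows 3.9
dp [0.963 0.096 0.2  ] turn [-0.     0.    -0.553] rows 4.0
dp [ 0.    -0.     0.412] turn [0. 0. 0.] rows 1.6
```

Call:
arm_command(dp=[[0.66,-0.64,-0.28],[0.66,-0.64,-0.28],[0.66,-0.64,-0.28],[0.66,-0.64,-0.28],[0.66,-0.64,-0.28]], turn=[[0,0,-0.815],[0,0,-0.815],[0,0,-0.815],[0,0,-0.815],[0,0,-0.815]], jaw=[0.9,0.9,0.9,0.9,0.9])

```text
time_s: 0.72
eef_pos: [0.3017, -0.3285, 0.3027]
eef_rot: [0.001, 0.923, 0.385, 0.0]
wrist_force: [-0.0, 0.1, -0.0]
opening: 0.903
grasp_force: 0.0
```

Call:
arm_command(dp=[[0.905,-0.34,0],[0.905,-0.34,0],[0.905,-0.34,0],[0.905,-0.34,0],[0.905,-0.34,0]], turn=[[0,0,-0.83],[0,0,-0.83],[0,0,-0.83],[0,0,-0.83],[0,0,-0.83]], jaw=[0.9,0.9,0.9,0.9,0.9])

```text
time_s: 1.35
eef_pos: [0.4008, -0.108, 0.3007]
eef_rot: [-0.001, 0.818, 0.575, -0.0]
wrist_force: [-0.3, -0.3, 0.4]
opening: 0.898
grasp_force: 0.0
```

Call:
arm_command(dp=[[0.96,0.1,0.2],[0.96,0.1,0.2],[0.96,0.1,0.2],[0.96,0.1,0.2],[0.96,0.1,0.2]], turn=[[0,0,-0.55],[0,0,-0.55],[0,0,-0.55],[0,0,-0.55],[0,0,-0.55]], jaw=[0.9,0.9,0.9,0.9,0.9])

```text
time_s: 1.98
eef_pos: [0.5063, 0.1076, 0.2488]
eef_rot: [-0.001, 0.728, 0.686, -0.001]
wrist_force: [-0.5, -0.4, 1.4]
opening: 0.901
grasp_force: 0.0
```

```bash
python3 - <<'E'
from h import *
print(get_obs())
plan(pose([.505,.108,.147],86.6))
E
```

```text
{'time_s': 1.975, 'q': array([-0.02 ,  0.039,  1.727,  0.   ,  1.38 ,  0.039]), 'dq': array([-0.063, -0.052,  0.022, -0.03 ,  0.024, -0.039]), 'joint_efforts': array([  1.877, -37.006, -36.13 ,   0.416,  -0.255,   0.492]), 'eef_pos': array([0.506, 0.108, 0.249]), 'eef_rot': array([-0.001,  0.728,  0.686, -0.001]), 'wrist_force': array([-0.516, -0.437,  1.433]), 'torque': array([-0.072,  0.026, -0.005]), 'grasp_force': 0.0, 'opening': 0.9006490577522998}
dp [ 0.001 -0.004  0.407] turn [-0.008  0.    -0.001] rows 1.6
```

Call:
arm_command(dp=[[0,0,0.3],[0,0,0.41],[0,0,0.41],[0,0,0.41]], turn=[[0,0,0],[0,0,0],[0,0,0],[0,0,0]], jaw=[0.9,0.9,0.9,0.6])

```text
time_s: 2.48
eef_pos: [0.5073, 0.1049, 0.1504]
eef_rot: [0.001, 0.729, 0.684, 0.001]
wrist_force: [0.3, -0.2, 0.9]
opening: 0.707
grasp_force: 0.0
```

Call:
arm_command(dp=[[0,0,0],[0,0,0],[0,0,0],[0,0,0],[0,0,0]], turn=[[0,0,0],[0,0,0],[0,0,0],[0,0,0],[0,0,0]], jaw=[0,0,0,0,0])

```text
time_s: 3.1
eef_pos: [0.5077, 0.1061, 0.1511]
eef_rot: [0.002, 0.729, 0.685, 0.001]
wrist_force: [0.1, -1.7, 6.1]
opening: 0.364
grasp_force: 59.7
```

Call:
arm_command(dp=[[0,0,-0.16],[0,0,-0.2],[0,0,-0.2],[0,0,-0.2],[0,0,-0.2]], turn=[[0,0,0],[0,-0.3,0],[0,-0.65,0],[0,-1,0],[0,-1,0]], jaw=[0,0,0,0,0])

```text
time_s: 3.72
eef_pos: [0.5053, 0.1085, 0.1974]
eef_rot: [0.177, 0.702, 0.663, -0.189]
wrist_force: [0.2, 0.4, -0.7]
opening: 0.366
grasp_force: 59.3
```

Call:
arm_command(dp=[[0,0,0],[0,0,0],[0,0,0],[0,0,0]], turn=[[0,-0.35,0],[0,-0.7,0],[0,-1,0],[0,-1,0]], jaw=[0,0,0,0])

```text
time_s: 4.22
eef_pos: [0.5049, 0.1061, 0.196]
eef_rot: [0.34, 0.63, 0.594, -0.366]
wrist_force: [-0.0, -0.1, -0.4]
opening: 0.367
grasp_force: 59.3
```

```bash
python3 - <<'E'
from h import *
o=get_obs();print(o["q"],o["eef_pos"],o["wrist_force"],o["opening"])
p,R=now(); print(R.as_matrix())
T=np.array([p[0],p[1],.125+.026]); plan((T,R))
cv2.imwrite("pics/s1.png",camera("scene")[180:330,270:470].repeat(3,0).repeat(3,1))
E
```

```text
[ 0.447  0.559  1.531 -0.863  1.692  0.697] [0.505 0.106 0.196] [-0.011 -0.072 -0.405] 0.36737539519873624
[[ 0.026  0.998 -0.057]
 [ 0.5   -0.063 -0.864]
 [-0.866 -0.007 -0.501]]
dp [0.156 0.001 0.09 ] turn [0. 0. 0.] rows 0.7
```

View pics/s1.png

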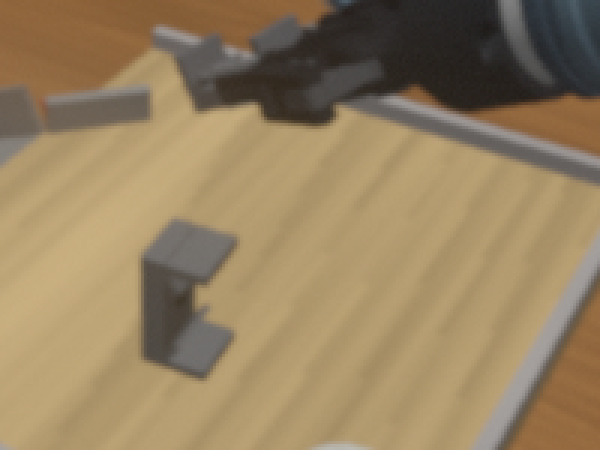

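The clip (crop 215,75) is gripped, tilted 60° with its prongs rising. clip_b is untouched. I'll lower it until the base edge is nearly on the deck, then release.

Call:
arm_command(dp=[[0.08,0,0.045],[0.13,0,0.075],[0.16,0,0.092],[0.16,0,0.092],[0.16,0,0.092]], turn=[[0,0,0],[0,0,0],[0,0,0],[0,0,0],[0,0,0]], jaw=[0,0,0,0,0])

```text
time_s: 4.9
eef_pos: [0.5063, 0.1064, 0.153]
eef_rot: [0.342, 0.631, 0.593, -0.364]
wrist_force: [-0.0, -0.4, -1.1]
opening: 0.361
grasp_force: 59.3
```

Call:
arm_command(dp=[[0,0,0],[0,0,0],[0,0,0],[0,0,0]], turn=[[0,0,0],[0,0,0],[0,0,0],[0,0,0]], jaw=[0.5,0.65,0.65,0.65])

```text
time_s: 5.4
eef_pos: [0.5061, 0.1064, 0.1527]
eef_rot: [0.342, 0.631, 0.593, -0.364]
wrist_force: [-0.8, -0.2, -0.6]
opening: 0.654
grasp_force: 0.0
```

```bash
python3 - <<'E'
from h import *
o=get_obs();print(o["q"],o["eef_pos"],o["wrist_force"],o["opening"])
a=camera("scene")[180:300,290:450].repeat(4,0).repeat(4,1)
cv2.imwrite("pics/s2.png",a)
E
```

```text
[ 0.448  0.625  1.534 -0.86   1.645  0.755] [0.506 0.106 0.153] [-0.761 -0.151 -0.568] 0.6539046901152079
```

View pics/s2.png

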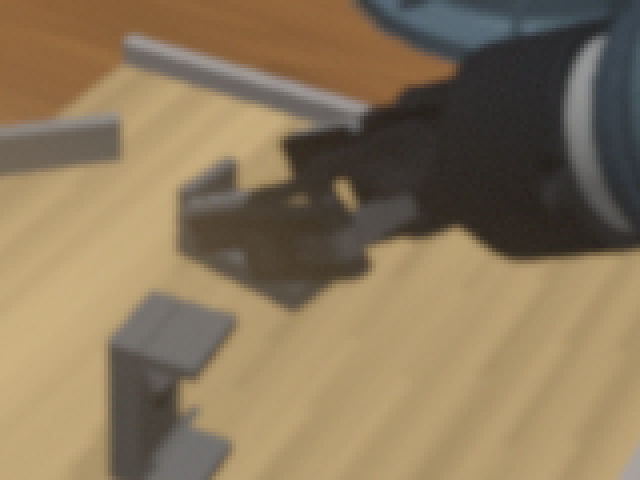

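clip_a has tipped onto its base, prongs up. I'll rise straight up and level the tool.

Call:
arm_command(dp=[[-0.17,0,-0.1],[-0.35,0,-0.2],[-0.35,0,-0.2],[-0.35,0,-0.2],[-0.35,0,-0.2]], turn=[[0,0,0],[0,0.1,0],[0,0.4,0],[0,0.7,0],[0,1,0]], jaw=[0.65,0.75,0.75,0.75,0.75])

```text
time_s: 6.08
eef_pos: [0.5062, 0.1064, 0.2542]
eef_rot: [0.176, 0.704, 0.662, -0.186]
wrist_force: [-0.4, -0.7, 0.1]
opening: 0.745
grasp_force: 0.0
```

Call:
arm_command(dp=[[0,0,0],[0,0,0],[0,0,0],[0,0,0]], turn=[[0,0.35,0],[0,0.7,0],[0,1,0],[0,1,0]], jaw=[0.75,0.75,0.75,0.75])

```text
time_s: 6.58
eef_pos: [0.5061, 0.1036, 0.2541]
eef_rot: [0.001, 0.731, 0.683, 0.0]
wrist_force: [1.0, 0.1, -0.1]
opening: 0.757
grasp_force: 0.0
```

```bash
python3 - <<'E'
from h import *
o=get_obs();print(o["q"],o["eef_pos"],o["eef_rot"],o["opening"])
plan(pose([.506,-.03,.25],86.6))
t=camera("top"); s=camera("scene"); cv2.imwrite("pics/t3raw.png",t);cv2.imwrite("pics/s3raw.png",s)
f=lambda i,x,y:cv2.resize(i[y:y+100,x:x+100],None,fx=4,fy=4,interpolation=cv2.INTER_CUBIC)
cv2.imwrite("pics/s3.png",np.hstack([f(t,215,180),f(s,300,180)]))
E
```

```text
[-0.028  0.029  1.726 -0.     1.385  0.04 ] [0.506 0.104 0.254] [0.001 0.731 0.683 0.   ] 0.756525528496563
dp [-0.533  0.035  0.017] turn [ 0.002  0.001 -0.015] rows 2.1
```

View pics/s3.png

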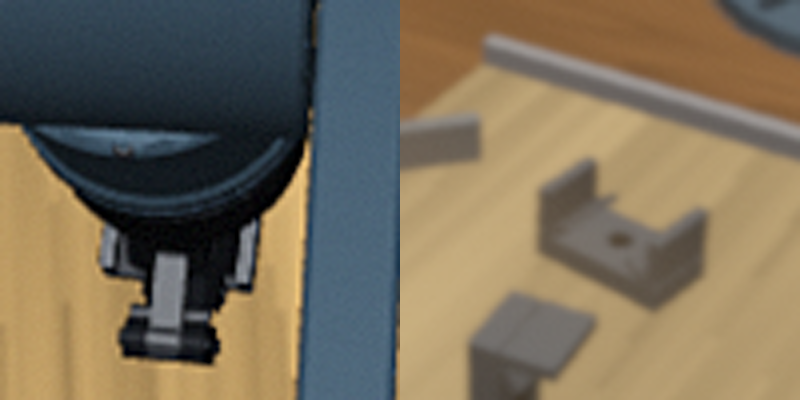

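The right panel shows clip_a upright on its base. Bottom corners in the crop are at (541,248), (657,308) and (703,272).

```bash
python3 - <<'E'
from h import *
g=lambda p:np.array(p)/4+[300,180]-.375
P=ray("scene",g([(141,250),(257,309),(303,273)]),.125); Q=ray("scene",g([(141,191),(195,160),(305,208)]),.157)
print(P,Q,np.linalg.norm(P[0]-P[1]),np.linalg.norm(P[1]-P[2]),np.linalg.norm(Q[0]-Q[1]),np.linalg.norm(Q[1]-Q[2]))
e=P[1]-P[0]; print("long yaw",np.degrees(np.arctan2(e[1],e[0])),"centre",(P[0]+P[2])/2,(Q[0]+Q[2])/2)
e=Q[2]-Q[1];print(np.degrees(np.arctan2(e[1],e[0])))
E
```

```text
[[0.519 0.089 0.125]
 [0.525 0.147 0.125]
 [0.495 0.15  0.125]] [[0.524 0.092 0.157]
 [0.494 0.097 0.157]
 [0.497 0.149 0.157]] 0.05815562508382889 0.030270040162091828 0.030959654656159043 0.05264974248906583
long yaw 84.44431902620332 centre [0.507 0.119 0.125] [0.511 0.121 0.157]
86.06472397326503
```

```bash
cat >> h.py <<'E'
M=np.array([.5747,-.0098,.125]); YC=np.array([-.0732,.9973,0])
def clip(c,yaw,tilt=0,off=.022,h=.004):
    p,R=pose(c,yaw,tilt); return p+R.apply([off,0,-h]),R
def slope(s,up):  # clip centre s down the slope, up mm above it vertically
    a=np.radians(24); return M-YC*s*np.cos(a)+np.array([0,0,up-s*np.sin(a)])
E
python3 - <<'E'
from h import *
C=np.array([.508,.120,.125])
plan(clip(C+[0,0,.06],85.5),clip(C,85.5),clip(C+[0,0,.045],85.5),clip(M+YC*.02+[0,0,.045],94.2),clip(slope(.05,.03),94.2,24),clip(slope(.05,.003),94.2,24))
E
```

```text
dp [0.148 0.006 0.257] turn [-0.001  0.004  0.028] rows 1.2
dp [ 0.   -0.    0.24] turn [0. 0. 0.] rows 1.0
dp [ 0.    0.   -0.18] turn [0. 0. 0.] rows 0.7
dp [-0.419  0.281  0.   ] turn [ 0.    0.   -0.29] rows 2.0
dp [-0.277 -0.     0.107] turn [-0.   0.8  0. ] rows 2.2
dp [-0.044 -0.     0.099] turn [0. 0. 0.] rows 0.4
```

Call:
arm_command(dp=[[0.148,0.006,0.2],[0.148,0.006,0.38],[0.148,0.006,0.47],[0.148,0.006,0.5],[0.148,0.006,0.5]], turn=[[0,0,0.03],[0,0,0.03],[0,0,0.03],[0,0,0.03],[0,0,0.03]], jaw=[0.75,0.75,0.75,0.75,0.75])

```text
time_s: 7.3
eef_pos: [0.5097, 0.1435, 0.1284]
eef_rot: [0.0, 0.734, 0.679, -0.0]
wrist_force: [1.0, -0.1, 0.2]
opening: 0.75
grasp_force: 0.0
```

Call:
arm_command(dp=[[0,0,0],[0,0,0],[0,0,0],[0,0,0],[0,0,0]], turn=[[0,0,0],[0,0,0],[0,0,0],[0,0,0],[0,0,0]], jaw=[0.5,0,0,0,0])

```text
time_s: 7.92
eef_pos: [0.511, 0.1428, 0.13]
eef_rot: [0.001, 0.734, 0.679, 0.001]
wrist_force: [0.0, 0.1, 6.4]
opening: 0.358
grasp_force: 59.8
```

Call:
arm_command(dp=[[0,0,-0.18],[0,0,-0.18],[-0.2,0.14,-0.18],[-0.42,0.28,-0.18],[-0.42,0.28,-0.18]], turn=[[0,0,0],[0,0,0],[0,0,-0.15],[0,0,-0.29],[0,0,-0.29]], jaw=[0,0,0,0,0])

```text
time_s: 8.55
eef_pos: [0.5726, 0.0288, 0.1729]
eef_rot: [0.0, 0.682, 0.731, -0.0]
wrist_force: [-0.5, -0.1, -0.2]
opening: 0.36
grasp_force: 59.5
```

Call:
arm_command(dp=[[-0.14,0,0.02],[-0.28,0,0.1],[-0.28,0,0.1],[-0.28,0,0.1]], turn=[[0,0.3,0],[0,0.6,0],[0,0.8,0],[0,0.8,0]], jaw=[0,0,0,0])

```text
time_s: 9.05
eef_pos: [0.5755, -0.0384, 0.1467]
eef_rot: [-0.154, 0.667, 0.715, 0.141]
wrist_force: [0.5, 0.4, -0.8]
opening: 0.358
grasp_force: 59.5
```

```bash
python3 - <<'E'
from h import *
plan(clip(slope(.05,.003),94.2,24)); print(get_obs()["q"],get_obs()["opening"])
t=camera("top"); s=camera("scene")
f=lambda i,x,y:cv2.resize(i[y:y+120,x:x+120],None,fx=3,fy=3,interpolation=cv2.INTER_CUBIC)
cv2.imwrite("pics/s4.png",np.hstack([f(t,320,140),f(s,180,150)]))
E
```

```text
dp [-0.038  0.005  0.099] turn [-0.003 -0.002 -0.009] rows 0.4
[-0.474  0.374  1.607  0.36   1.402 -0.647] 0.35838201187694757
```

View pics/s4.png

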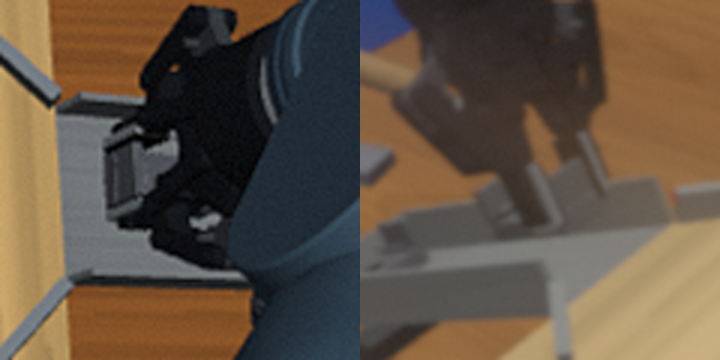

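clip_a is held tilted at 24° just above the channel, between its walls (finger at top-crop (120,180), walls at rows 105 and 275). I'll lower it and release.

Call:
arm_command(dp=[[-0.02,0,0.05],[-0.04,0.005,0.1],[-0.04,0.005,0.1],[-0.04,0.005,0.1]], turn=[[0,0,0],[0,0,0],[0,0,0],[0,0,0]], jaw=[0,0,0,0])

```text
time_s: 9.65
eef_pos: [0.5777, -0.0357, 0.1214]
eef_rot: [-0.152, 0.666, 0.717, 0.141]
wrist_force: [0.8, 0.2, -0.3]
opening: 0.356
grasp_force: 59.5
```

Call:
arm_command(dp=[[0,0,0],[0,0,0],[0,0,0],[0,0,0],[0,0,0]], turn=[[0,0,0],[0,0,0],[0,0,0],[0,0,0],[0,0,0]], jaw=[0.45,0.5,0.5,0.5,0.5])

```text
time_s: 10.28
eef_pos: [0.5777, -0.0362, 0.1216]
eef_rot: [-0.152, 0.666, 0.717, 0.142]
wrist_force: [0.4, -0.5, 0.0]
opening: 0.501
grasp_force: 0.0
```

```bash
python3 - <<'E'
from h import *
# B: grasp target, via high waypoint
B=np.array([.6248,.1529,0])
p,R=now(); U=(p+[0,0,.13],pose(p,94.2)[1])
plan(U,pose(B+[0,0,.26],100.4),pose(B+[0,0,.147],100.4))
s=camera("scene"); cv2.imwrite("pics/s5.png",cv2.resize(s[160:300,140:340],None,fx=3,fy=3))
E
```

```text
dp [ 0.211  0.    -0.475] turn [ 0.  -0.8  0. ] rows 2.2
dp [ 0.74   0.243 -0.034] turn [ 0.     0.    -0.207] rows 3.1
dp [ 0.    -0.     0.452] turn [0. 0. 0.] rows 1.8
```

View pics/s5.png

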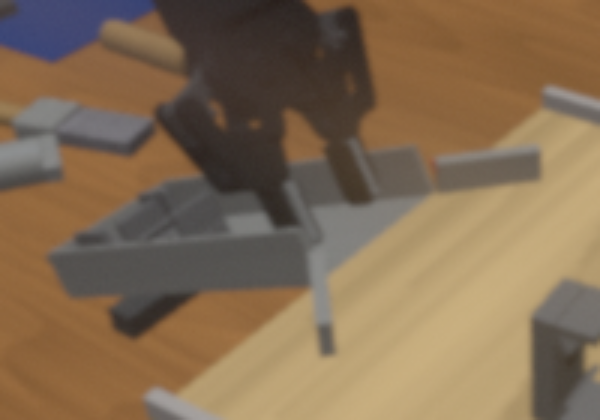

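clip_a has slid down and rests against clip_c (two clip shapes near (165,215)). On to clip_b.

Call:
arm_command(dp=[[0.1,0,-0.23],[0.21,0,-0.475],[0.21,0,-0.475],[0.21,0,-0.475],[0.21,0,-0.475]], turn=[[0,0,0],[0,-0.2,0],[0,-0.5,0],[0,-0.8,0],[0,-0.8,0]], jaw=[0.5,0.5,0.6,0.9,0.9])

```text
time_s: 10.95
eef_pos: [0.5777, -0.0341, 0.2522]
eef_rot: [0.001, 0.679, 0.734, 0.0]
wrist_force: [1.0, 0.2, -0.4]
opening: 0.9
grasp_force: 0.0
```

Call:
arm_command(dp=[[0.74,0.24,-0.03],[0.74,0.24,-0.03],[0.74,0.24,-0.03],[0.74,0.24,-0.03],[0.74,0.24,-0.03]], turn=[[0,0,-0.21],[0,0,-0.21],[0,0,-0.21],[0,0,-0.21],[0,0,-0.21]], jaw=[0.9,0.9,0.9,0.9,0.9])

```text
time_s: 11.58
eef_pos: [0.6238, 0.152, 0.2579]
eef_rot: [-0.001, 0.639, 0.769, -0.0]
wrist_force: [0.4, -0.2, -0.2]
opening: 0.903
grasp_force: 0.0
```

```bash
python3 - <<'E'
from h import *
plan(pose([.6248,.1529,.147],100.4)); print(get_obs()["opening"])
t=camera("top"); cv2.imwrite("pics/t6.png",cv2.resize(t[90:260,150:490],None,fx=2.3,fy=2.3))
E
```

```text
dp [0.003 0.005 0.443] turn [-0.004 -0.002  0.004] rows 1.8
0.903362721189592
```

View pics/t6.png

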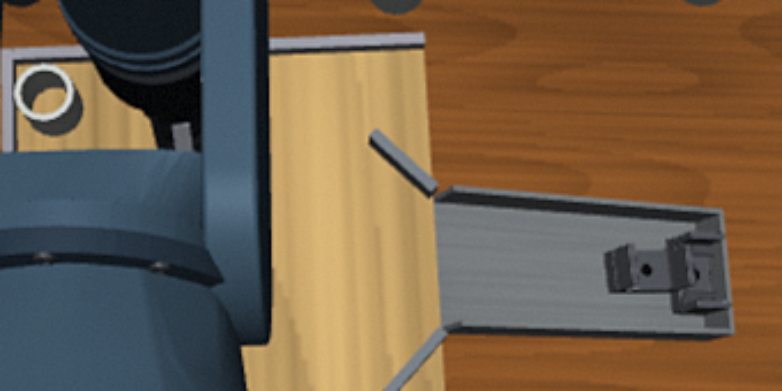

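clip_a rests prongs up at (645,270) behind clip_c, and the coupling is untouched at (45,92). Next, grip clip_b.

Call:
arm_command(dp=[[0,0.005,0.2],[0,0.005,0.36],[0,0.005,0.44],[0,0.005,0.44]], turn=[[0,0,0],[0,0,0],[0,0,0],[0,0,0]], jaw=[0.9,0.9,0.9,0.6])

```text
time_s: 12.12
eef_pos: [0.6244, 0.1513, 0.1476]
eef_rot: [-0.001, 0.64, 0.768, -0.001]
wrist_force: [-0.6, 1.1, -0.0]
opening: 0.706
grasp_force: 0.0
```

Call:
arm_command(dp=[[0,0,0],[0,0,0],[0,0,0],[0,0,0],[0,0,0]], turn=[[0,0,0],[0,0,0],[0,0,0],[0,0,0],[0,0,0]], jaw=[0,0,0,0,0])

```text
time_s: 12.75
eef_pos: [0.6268, 0.1527, 0.1514]
eef_rot: [0.002, 0.639, 0.769, 0.001]
wrist_force: [-0.0, -0.3, 6.4]
opening: 0.365
grasp_force: 59.8
```

Call:
arm_command(dp=[[0,0,-0.16],[0,0,-0.2],[0,0,-0.2],[0,0,-0.2],[0,0,-0.2]], turn=[[0,0,0],[0,0.3,0],[0,0.65,0],[0,1,0],[0,1,0]], jaw=[0,0,0,0,0])

```text
time_s: 13.38
eef_pos: [0.6252, 0.1499, 0.1974]
eef_rot: [-0.2, 0.619, 0.741, 0.165]
wrist_force: [0.1, 0.3, -1.2]
opening: 0.366
grasp_force: 59.3
```

Call:
arm_command(dp=[[0,0,0],[0,0,0],[0,0,0],[0,0,0]], turn=[[0,0.35,0],[0,0.7,0],[0,1,0],[0,1,0]], jaw=[0,0,0,0])

```text
time_s: 13.88
eef_pos: [0.6242, 0.1525, 0.196]
eef_rot: [-0.386, 0.555, 0.665, 0.318]
wrist_force: [0.4, -0.1, -0.3]
opening: 0.363
grasp_force: 59.4
```

```bash
python3 - <<'E'
from h import *
o=get_obs();print(o["q"],o["eef_pos"],o["wrist_force"],o["opening"])
p,R=now(); plan((np.array([p[0],p[1],.151]),R))
E
```

```text
[-0.347  0.629  1.419  0.856  1.732 -0.677] [0.624 0.152 0.196] [ 0.399 -0.104 -0.272] 0.36348725662846504
dp [-0.156  0.001  0.09 ] turn [0. 0. 0.] rows 0.7
```

Everything is the same as for clip_a, mirrored. Next: lower, release, rise, level.

Call:
arm_command(dp=[[-0.08,0,0.045],[-0.13,0,0.075],[-0.16,0,0.092],[-0.16,0,0.092],[-0.16,0,0.092]], turn=[[0,0,0],[0,0,0],[0,0,0],[0,0,0],[0,0,0]], jaw=[0,0,0,0,0])

```text
time_s: 14.5
eef_pos: [0.6255, 0.1526, 0.1533]
eef_rot: [-0.384, 0.554, 0.666, 0.32]
wrist_force: [0.0, 0.9, 0.1]
opening: 0.364
grasp_force: 59.4
```

Call:
arm_command(dp=[[0,0,0],[0,0,0],[0,0,0],[0,0,0],[0,0,0]], turn=[[0,0,0],[0,0,0],[0,0,0],[0,0,0],[0,0,0]], jaw=[0.5,0.65,0.65,0.65,0.65])

```text
time_s: 15.12
eef_pos: [0.6252, 0.1526, 0.1527]
eef_rot: [-0.384, 0.554, 0.666, 0.32]
wrist_force: [0.0, 0.7, -0.0]
opening: 0.65
grasp_force: 0.0
```

Call:
arm_command(dp=[[0.17,0,-0.1],[0.35,0,-0.2],[0.35,0,-0.2],[0.35,0,-0.2],[0.35,0,-0.2]], turn=[[0,0,0],[0,-0.1,0],[0,-0.4,0],[0,-0.7,0],[0,-1,0]], jaw=[0.65,0.75,0.75,0.75,0.75])

```text
time_s: 15.75
eef_pos: [0.6255, 0.1525, 0.2543]
eef_rot: [-0.196, 0.618, 0.743, 0.165]
wrist_force: [0.1, 0.8, 0.4]
opening: 0.751
grasp_force: 0.0
```

Call:
arm_command(dp=[[0,0,0],[0,0,0],[0,0,0],[0,0,0]], turn=[[0,-0.35,0],[0,-0.7,0],[0,-1,0],[0,-1,0]], jaw=[0.75,0.75,0.75,0.75])

```text
time_s: 16.25
eef_pos: [0.6244, 0.156, 0.2541]
eef_rot: [-0.0, 0.638, 0.77, 0.001]
wrist_force: [-0.4, -0.0, 0.3]
opening: 0.749
grasp_force: 0.0
```

```bash
python3 - <<'E'
from h import *
s=camera("scene"); cv2.imwrite("pics/s7raw.png",s)
cv2.imwrite("pics/s7.png",cv2.resize(s[230:350,270:420],None,fx=4,fy=4,interpolation=cv2.INTER_CUBIC))
E
```

```text
(no output)
```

View pics/s7.png

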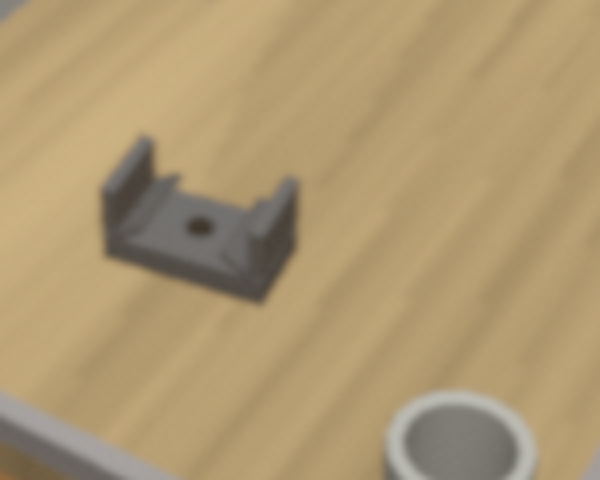

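clip_b is upright; bottom corners are at (106,254), (264,304) and (297,248). The coupling is in place.

```bash
python3 - <<'E'
from h import *
g=lambda p:np.array(p)/4+[270,230]-.375
P=ray("scene",g([(106,256),(264,304),(297,249)]),.125); Q=ray("scene",g([(102,187),(148,136),(298,178)]),.157)
print(P,np.linalg.norm(P[0]-P[1]),np.linalg.norm(P[1]-P[2]),np.linalg.norm(Q[0]-Q[1]),np.linalg.norm(Q[1]-Q[2]))
e=P[1]-P[0]; f=Q[2]-Q[1]; print(np.degrees(np.arctan2(e[1],e[0])),np.degrees(np.arctan2(f[1],f[0])),(P[0]+P[2])/2,(Q[0]+Q[2])/2)
C=((P[0]+P[2])/2+(Q[0]+Q[2])/2)/2; C[2]=.125
plan(clip(C,100),clip(C+[0,0,.045],100),clip(M+YC*.02+[0,0,.045],94.2),clip(slope(.05,.03),94.2,24),clip(slope(.05,.003),94.2,24))
E
```

```text
[[0.65  0.116 0.125]
 [0.637 0.173 0.125]
 [0.608 0.167 0.125]] 0.05856935236938057 0.029498899583867214 0.030684972219895138 0.055566993405101565
102.47711468695103 102.15131271260664 [0.629 0.142 0.125] [0.63  0.142 0.157]
dp [0.033 0.011 0.498] turn [-0.001 -0.005  0.022] rows 2.0
dp [ 0.    0.   -0.18] turn [0. 0. 0.] rows 0.7
dp [-0.481 -0.305 -0.   ] turn [-0.    -0.     0.193] rows 2.3
dp [-0.277 -0.     0.107] turn [-0.   0.8  0. ] rows 2.2
dp [-0.044 -0.     0.099] turn [0. 0. 0.] rows 0.4
```

Call:
arm_command(dp=[[0.033,0.011,0.2],[0.033,0.011,0.38],[0.033,0.011,0.47],[0.033,0.011,0.5],[0.033,0.011,0.5]], turn=[[0,0,0],[0,0,0],[0,0,0],[0,0,0],[0,0,0]], jaw=[0.75,0.75,0.75,0.75,0.75])

```text
time_s: 16.92
eef_pos: [0.6266, 0.1606, 0.1284]
eef_rot: [-0.001, 0.64, 0.768, 0.0]
wrist_force: [0.9, -0.2, 0.6]
opening: 0.747
grasp_force: 0.0
```

Call:
arm_command(dp=[[0,0,0],[0,0,0],[0,0,0],[0,0,0],[0,0,0]], turn=[[0,0,0],[0,0,0],[0,0,0],[0,0,0],[0,0,0]], jaw=[0.5,0,0,0,0])

```text
time_s: 17.55
eef_pos: [0.6275, 0.1618, 0.1304]
eef_rot: [0.001, 0.639, 0.769, 0.001]
wrist_force: [-0.1, -1.1, 6.2]
opening: 0.357
grasp_force: 59.8
```

Call:
arm_command(dp=[[0,0,-0.18],[0,0,-0.18],[-0.24,-0.15,-0.18],[-0.48,-0.3,-0.18],[-0.48,-0.3,-0.18]], turn=[[0,0,0],[0,0,0],[0,0,0.1],[0,0,0.21],[0,0,0.21]], jaw=[0,0,0,0,0])

```text
time_s: 18.18
eef_pos: [0.5728, 0.0275, 0.1726]
eef_rot: [-0.001, 0.682, 0.732, -0.001]
wrist_force: [-0.5, 0.4, -0.4]
opening: 0.36
grasp_force: 59.5
```

Call:
arm_command(dp=[[-0.14,0,0.02],[-0.28,0,0.1],[-0.28,0,0.1],[-0.28,0,0.1]], turn=[[0,0.3,0],[0,0.6,0],[0,0.8,0],[0,0.8,0]], jaw=[0,0,0,0])

```text
time_s: 18.68
eef_pos: [0.5792, -0.0412, 0.1468]
eef_rot: [-0.153, 0.667, 0.715, 0.141]
wrist_force: [-0.1, 0.3, -0.1]
opening: 0.361
grasp_force: 59.5
```

```bash
python3 - <<'E'
from h import *
plan(clip(slope(.05,.003),94.2,24)); o=get_obs(); print(o["opening"],o["grasp_force"])
E
```

```text
dp [-0.027 -0.009  0.104] turn [-0.002 -0.002 -0.007] rows 0.4
0.3610831358329005 59.53157141804695
```

Call:
arm_command(dp=[[-0.02,-0.01,0.05],[-0.03,-0.01,0.1],[-0.03,-0.01,0.1],[-0.03,-0.01,0.1]], turn=[[0,0,0],[0,0,0],[0,0,0],[0,0,0]], jaw=[0,0,0,0])

```text
time_s: 19.18
eef_pos: [0.577, -0.0359, 0.1228]
eef_rot: [-0.152, 0.665, 0.717, 0.141]
wrist_force: [0.4, -1.1, 0.1]
opening: 0.358
grasp_force: 59.5
```

Call:
arm_command(dp=[[0,0,0],[0,0,0],[0,0,0],[0,0,0],[0,0,0]], turn=[[0,0,0],[0,0,0],[0,0,0],[0,0,0],[0,0,0]], jaw=[0.45,0.5,0.5,0.5,0.5])

```text
time_s: 19.8
eef_pos: [0.5769, -0.0368, 0.1226]
eef_rot: [-0.152, 0.666, 0.717, 0.142]
wrist_force: [0.1, -0.5, -0.1]
opening: 0.505
grasp_force: 0.0
```

Call:
arm_command(dp=[[0.1,0,-0.23],[0.21,0,-0.475],[0.21,0,-0.475],[0.21,0,-0.475],[0.21,0,-0.475]], turn=[[0,0,0],[0,-0.2,0],[0,-0.5,0],[0,-0.8,0],[0,-0.8,0]], jaw=[0.5,0.5,0.5,0.5,0.5])

```text
time_s: 20.42
eef_pos: [0.5769, -0.0347, 0.2533]
eef_rot: [0.0, 0.679, 0.734, 0.0]
wrist_force: [0.4, -0.9, 0.2]
opening: 0.505
grasp_force: 0.0
```

Call:
arm_command(dp=[[0.5,0,-0.2],[0.5,0,-0.2],[0.5,0,-0.2],[0.5,0,-0.2]], turn=[[0,0,0],[0,0,0],[0,0,0],[0,0,0]], jaw=[0.5,0.5,0.5,0.5])

```text
time_s: 20.92
eef_pos: [0.5677, 0.0873, 0.302]
eef_rot: [-0.001, 0.68, 0.733, -0.0]
wrist_force: [-0.5, -0.4, -0.1]
opening: 0.504
grasp_force: 0.0
```

```bash
python3 - <<'E'
from h import *
t=camera("top"); s=camera("scene")
f=lambda i,x,y:cv2.resize(i[y:y+120,x:x+160],None,fx=2.5,fy=2.5,interpolation=cv2.INTER_CUBIC)
cv2.imwrite("pics/s8.png",np.vstack([np.hstack([f(t,330,150),f(s,140,180)]),np.hstack([f(t,130,80),f(s,300,270)])]))
E
```

```text
(no output)
```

View pics/s8.png

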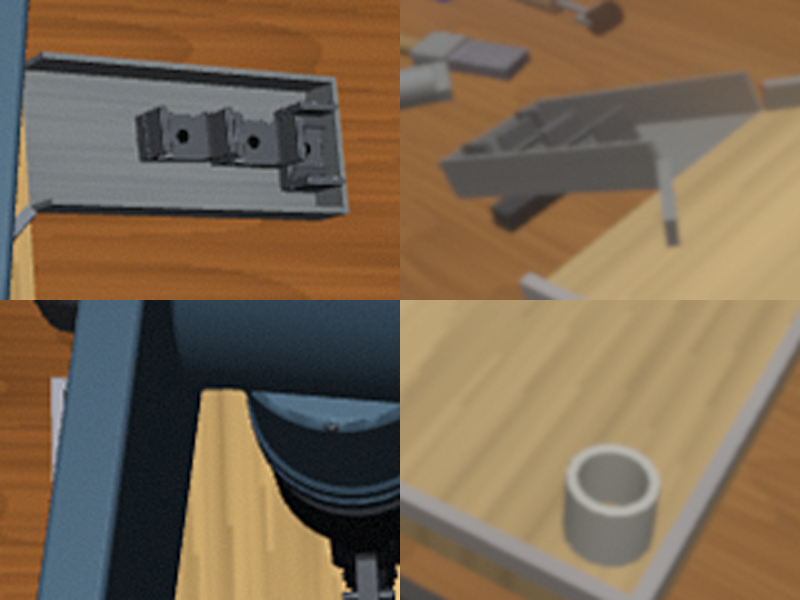

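All three clips rest prongs up in the channel (holes at (182,135), (254,142) and (308,148)). The coupling stands in its corner and the arm is clear.

```bash
python3 -c "
from bench import *
print(hand_in())"
```

```text
the job is handed in; nothing more can be done
None
```

The job is done and handed in at about 21 s: both clips were tipped onto their bases and sent down, all three now rest prongs up in the channel, and the coupling was not touched.

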